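# Lock the ruler with its quarter-turn key

### The job

Take the purple T-head key from its stand, feel for the slot in the ruler lock's sliding white shoe and pass the T-head down through it. Press gently against the spring, turn the key a quarter turn clockwise (seen from above) to its stop and let the spring lift it into its seat, so that it stays locked upright in the shoe by itself. Never press on the lock with 25 N or more, neither with the key nor with the gripper, and leave the other things on the mat where they are.

Things in the scene. Friction and masses are not known exactly. Their poses are not given: they have to be found in the camera images.
- key_grip (a point): Centre of the purple grip of the loose key (about 80 g), upright in its stand: a block 44 (key x) x 14 (key y) x 44 mm high; pinch it across key y from above. Below: white collar 34 mm across, its top 22 mm and its underside 26 mm below this point, then an 8 mm shank and the T-head. Turned half a turn the key is the same.
- key_head (a point): Centre of the key's steel T-head, a bar 30 (key x) x 8 (key y) x 6 mm high, parallel to the grip; 40 mm straight below key_grip. The top of the T-head is 11 mm below the collar's underside.
- stand: Fixed lilac block 70 (x) x 50 (y) x 30 mm high, origin under its centre; the key's T-head hangs in a 36 x 12.5 mm pocket, 20 mm deep, along the block's x, the collar resting on the block's top. Lift the key 22 mm or more to clear it.
- lock: Fixed ruler lock: lilac track 100 (x) x 150 (y) x 36 mm high, a clear ruler reaching out along its +x; origin under the track's centre. A white shoe 62 (x) x 56 (y) mm, flat top 40 mm above the mat, sits stiffly in the track (stays put under sideways pushes below about 9 N), anywhere up to 7.5 mm either way of the middle along lock y: its exact place is not measured.
- lock_mid (a point): Middle of the track at the height of the shoe's top; axes as the lock. The vertical slot in the shoe, square-edged, 34 mm long (lock x) x 11.5 mm wide (lock y), through a 4 mm top plate, is centred here in x but up to 7.5 mm away either way in lock y, with the shoe. Beside the slot the shoe's top is flat. The shoe stands on rubber feet and sinks 1 mm for every 6 N pressed on it.
- lock_press (a point): 14 mm below lock_mid: height of the T-head's centre at full press, collar on the shoe. Lips under the plate let the head turn only with its top 8 mm or more below the shoe's top (collar less than 3 mm above the shoe). A spring pad meets the head's underside 9 mm below the shoe's top: 3 N, plus 0.5 N per mm, about 7 N at full press. Turns only clockwise from above; stop up to 8 degrees past 90.
- lock_seat (a point): 7 mm below lock_mid: height of the T-head's centre when locked. Once turned, with the T-head along lock y, the spring lifts the key 4 to 7 mm, the head rising between the lips against the underside of the plate; the collar then stands 7 mm above the shoe.
- dish: Bystander: red round pin dish 72 mm across, 22 mm high; origin under its centre.
- tin: Bystander: open metal clip tin 75 x 50 x 24 mm; origin under its centre.
- spool_a: Bystander: orange thread spool 26 mm across, 44 mm high; origin under its centre.
- spool_b: Bystander: blue thread spool 26 mm across, 44 mm high; origin under its centre.
- handle: Bystander: lilac twin-suction-cup ruler handle with purple grip, 254 mm long along its y, 84 mm wide, 45 mm high; origin under its centre.
- cutter: Bystander: rotary cutter, closed, yellow handle along its x, 155 mm long, 16 mm high.
- weight: Bystander: steel pattern weight 52 mm across, 30 mm high; origin under its centre.
Things that resemble listed ones, but are neither listed nor needed, are in the scene too. What is shaped like the part that bears key_grip but brown or yellow is not meant.

How it is judged:
By the outcome, as a careful person would: the job done as asked, in the order asked, and still so for the second after the job is handed in, with the robot touching nothing.
It also fails if it takes over 58 s, if anything falls off the work surface, if the arm or the gripper's body presses on something with over 40 N, if the wrist force passes 120 N, or if a joint passes its speed limit or range.

### The arm

A 6-joint arm with a two-finger parallel gripper is mounted at the origin on the work surface. World frame = base frame: x ahead of the robot, y to its left, z up, the work surface at z = 0. Lengths are in mm, angles in rad, forces in N, time in s.
With the tool pointing down it reaches from about 325 to 925 mm from the base axis. Payload 3.1 kg.
Tool frame: the origin (TCP) lies on the mounting face of the last link; the fingertips stand 173 mm ahead of it and the grasp point (between the pads) lies 155 mm ahead of it; x points along the fingers, y is the direction in which the jaws open and shut, and the axes are right-handed (so a half turn about x gives the same grasp; the last joint's range is limited). The gripper opens to 85 mm and grips with 20 to 120 N. Pads are 22 mm wide; open, the fingers measure 114 mm over their backs; the gripper's body (76 mm by 85 mm) begins 54 mm behind the grasp point. The pads swing forward as they close: fully open they stand 13 mm farther back than shut.
Start: joints at [1.195, 0.217, 1.613, -0, 1.311, -0.112], TCP at [162.95, 603.397, 404.7] pointing down, gripper open.
Joint ranges: [-2.75, 2.75], [-0.78, 2.1], [0.31, 2.55], [-1.13, 4.27], [0.13, 2.63], [-2.58, 2.58]. Speed limits (rad/s): [2.79, 2.79, 3.14, 3.14, 3.14, 3.14].

### API

Orientations are given as a unit quaternion [x, y, z, w].
In Python, from station import r, eyes, order gives the robot as it stands.
- The arm moves only by the shell command python3 -m inch 'ROWS' [OPENING] [FORCE]. ROWS is JSON, a list of rows, each an object of numbers: "tx", "ty", "tz": the shift along the tool's x, y, z in m; "rx", "ry", "rz": the turn, a rotation vector about the tool's x, y, z in degrees. In form: [{"tx": .., "ty": .., "tz": .., "rx": .., "ry": .., "rz": ..}, ...]. A call has 1 to 20 rows; each row shifts and turns the commanded pose from where the row before left it, along the tool's axes as they then stand; what a row does not reach is not made up. A row lasts 1/8 s, in which the tool goes at most 62.5 mm and 10.7 degrees, less where a joint would pass 70% of its speed; a pose out of reach is approached as far as the arm can. A call is refused whole if a number of a shift passes 0.0625 or a number of a turn 10.7, either way. A call with a gripper value outside its range is refused whole. OPENING is the finger opening in m, from 0 to 0.0854, set as the call begins (- or left out, the last holds). The fingers move at their own pace and stop on an object; FORCE is the grip in N (left out, the last holds). Time passes only in rows, so rows that do not move let the fingers close. It gives the time, the measured TCP pose, the force and the opening at its end, in the units of the state.
- r.observe(): the state, without advancing time (a new reading comes with each control period).
- eyes.capture(name): name is "scene" or "top" or "wrist"; returns a dict with "pixels" (480x640x3 uint8, blue, green, red), "fx", "fy", "cx", "cy" (pixels), "distortion" ([k1, k2, p1, p2, k3] as OpenCV has them; the pictures are not rectified), "rvec" (rotation vector, rad) and "tvec" (3), from world to camera coordinates, as OpenCV has them. Camera axes: x right, y down, z forward; pixel columns grow to the right and rows downward; lengths in mm; the calibration is good to about 2 mm. A picture is of the moment at which its call begins. There is no depth.
- order.close_job(): hands the job in, once; it reports no verdict.
The state is a dict: "time": time; "q": joint angles; "qd": joint speeds; "joint_efforts": joint torques, N m; "tcp_pos": TCP position; "ee_rot": TCP orientation; "wrist_force": force on the tool from outside, world axes, zero at the start; "moment": the same for the moment, N m; "width": finger opening in mm.
Only numpy, scipy, OpenCV 4.12 (cv2) and the standard library are available. Lean on these libraries where they do the work, as an engineer would, in place of code of your own. Each camera call takes 0.05 s, during which the arm holds its last target. There are 200 camera calls.

## Working session

There is one attempt and no reset: what is moved stays moved. The work goes in short steps, Python scripts to look and compute and a shell command to move; the robot and the scene stay as the last step left them, time stands still between calls to the robot, and variables do not carry over. Pictures are saved under pics/ and viewed, about 8 in all and at most 12, crops included, and the job is handed in when it is done.

```bash
ls; mkdir -p pics
python3 - <<'E'
from station import r,eyes
import cv2
o=r.observe();print(o['time'],o['tcp_pos'],o['ee_rot'],o['wrist_force'],o['width'])
for n in('scene','top'):
    c=eyes.capture(n);cv2.imwrite(f'pics/{n}0.png',c['pixels'])
    print(n,c['fx'],c['cx'],c['distortion'],c['rvec'],c['tvec'])
E
```

```text
pics
0.0 [162.81774753 602.99972811 403.38705668] [ 0.09217762  0.70115243 -0.09379479  0.70077892] [ 0.25945312 -0.22521109  0.57166952] 85.46655014630316
scene 590.9809858833181 322.49379522224456 [-0.00191846  0.          0.          0.          0.        ] [ 1.70656093  2.03995873 -0.65911958] [ 177.61725514 -407.45837933 1647.55265351]
top 590.0323260290352 323.0542772443279 [-0.1852189  0.         0.         0.         0.       ] [ 2.1349986  -2.13980644  0.21059462] [ -78.90787859  567.57899432 1324.96816535]
```

View pics/top0.png

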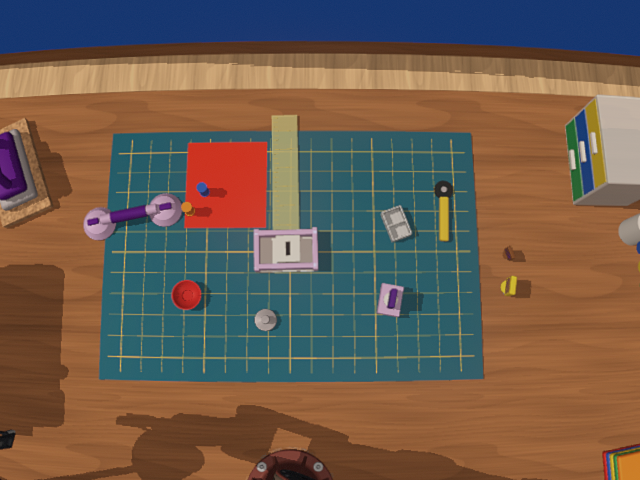

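View pics/scene0.png

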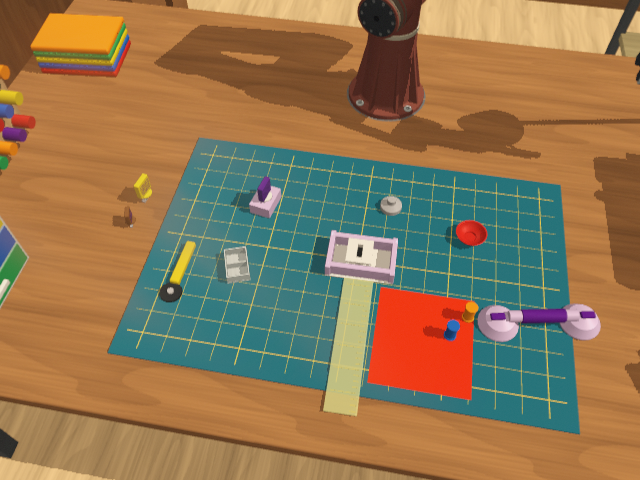

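The purple key stands in the lilac stand at top(392,298)/scene(264,188). Lookalikes are the yellow one at top(510,286), the brown one at top(508,253) and the purple handle grip at top(130,213). The lock is at top(286,249) with its slot at (288,248) and the ruler pointing world +x. I choose the key in the lilac stand.

```bash
cat > h.py <<'E'
import cv2,numpy as np
from station import r,eyes
from scipy.spatial.transform import Rotation as R
def ray(c,uv):
    K=np.array([[c['fx'],0,c['cx']],[0,c['fy'],c['cy']],[0,0,1.]])
    n=cv2.undistortPoints(np.float64(uv).reshape(-1,1,2),K,np.float64(c['distortion'])).reshape(-1,2)
    M=cv2.Rodrigues(np.float64(c['rvec']))[0];t=np.float64(c['tvec']).ravel()
    return -M.T@t,np.c_[n,np.ones(len(n))]@M
def cast(c,uv,z):
    o,d=ray(c,uv);return (o+d*((z-o[2])/d[:,2])[:,None])[:,:2]
def proj(c,P):
    K=np.array([[c['fx'],0,c['cx']],[0,c['fy'],c['cy']],[0,0,1.]])
    return cv2.projectPoints(np.float64(P).reshape(-1,1,3),np.float64(c['rvec']),np.float64(c['tvec']),K,np.float64(c['distortion']))[0].reshape(-1,2)
def mask(c,lo,hi,roi):
    m=cv2.inRange(cv2.cvtColor(c['pixels'],cv2.COLOR_BGR2HSV),lo,hi);k=np.zeros_like(m)
    x0,y0,x1,y1=roi;k[y0:y1,x0:x1]=m[y0:y1,x0:x1];return k
def rect(c,m,z):
    cs=cv2.findContours(m,0,cv2.CHAIN_APPROX_NONE)[0];b=max(cs,key=cv2.contourArea).reshape(-1,2)
    return cv2.minAreaRect(np.float32(cast(c,b,z))),b.mean(0)
def st():
    o=r.observe();M=R.from_quat(o['ee_rot']).as_matrix()
    print('t',round(o['time'],2),'tcp',np.round(o['tcp_pos'],1),'F',np.round(o['wrist_force'],1),'M',np.round(o['moment'],2),'w',round(o['width'],1),'\nx',np.round(M[:,0],3),'y',np.round(M[:,1],3),'z',np.round(M[:,2],3),'q6',round(o['q'][5],2))
    return o,M
E
python3 - <<'E'
from h import *
t=eyes.capture('top');s=eyes.capture('scene')
pk=(125,80,40),(150,255,255)
for c,roi,n in((t,(375,280,410,320),'t'),(s,(245,170,290,220),'s')):
    m=mask(c,*pk,roi);ys,xs=np.nonzero(m);print(n,len(xs),xs.mean(),ys.mean());
    if n=='t':pt=(xs.mean(),ys.mean());print(rect(c,m,78))
    else:ps=(xs.mean(),ys.mean())
o1,d1=ray(t,pt);o2,d2=ray(s,ps);A=np.c_[d1[0],-d2[0]];k=np.linalg.lstsq(A,o2-o1,rcond=None)[0]
print('grip',o1+k[0]*d1[0],o2+k[1]*d2[0])
pl=(125,15,120),(165,79,255)
print('stand',rect(t,mask(t,*pl,(370,275,412,325)),30))
print('track',rect(t,mask(t,*pl,(245,220,327,280)),36))
dk=mask(t,(0,0,0),(180,255,70),(275,238,302,262));print('slot',rect(t,dk,40))
a=cv2.resize(t['pixels'][220:330,240:420],None,fx=4,fy=4,interpolation=2);cv2.imwrite('pics/c1.png',a)
w=eyes.capture('wrist');print(w['rvec'],w['tvec'],w['fx']);o,M=st()
Mw=cv2.Rodrigues(np.float64(w['rvec']))[0];C=-Mw.T@np.float64(w['tvec']).ravel()
print('cam in tool',M.T@(C-o['tcp_pos']),'axes in tool\n',np.round(M.T@Mw.T,2))
E
```

```text
t 127 392.13385826771656 298.11811023622045
(((449.52203369140625, -235.87083435058594), (14.9884672164917, 43.66234588623047), 79.35470581054688), array([392.13333333, 298.2       ]))
s 218 263.6926605504587 188.54128440366972
grip [ 451.12176643 -238.49939142   58.23279868] [ 451.04304777 -237.98159077   58.15429507]
stand (((450.4620056152344, -236.74078369140625), (53.65485763549805, 72.6290512084961), 79.41959381103516), array([389.8 , 299.54]))
track (((571.5155029296875, 9.128776550292969), (100.878662109375, 151.40711975097656), 0.9563782811164856), array([285.67924528, 248.75943396]))
slot (((570.5012817382812, 3.1911606788635254), (26.310304641723633, 7.045042037963867), 0.4104148745536804), array([287.28, 248.28]))
[-2.29849888 -1.76032941 -0.25919384] [-623.98334189  -37.88534628  380.19892755] 341.3623712344977
t 0.25 tcp [162.9 603.2 404. ] F [ 0.2 -0.4 -0.3] M [-0.03  0.01  0.02] w 85.3 
x [-0.    -0.001 -1.   ] y [ 0.261  0.965 -0.001] z [ 0.965 -0.261 -0.   ] q6 -0.11
cam in tool [ 30.38991335  -0.10556769 -74.10309533] axes in tool
 [[ 0.   -0.29  0.96]
 [ 1.    0.   -0.  ]
 [ 0.    0.96  0.29]]
```

View pics/c1.png

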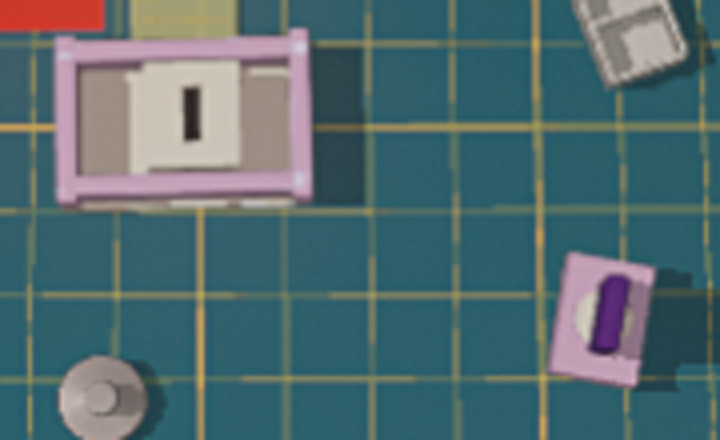

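```bash
python3 -m inch '[{"ty":-0.034,"tz":0.034},{"ty":-0.034,"tz":0.034},{"ty":-0.034,"tz":0.034},{"ty":-0.034,"tz":0.034},{"ty":-0.034,"tz":0.034},{"ty":-0.034,"tz":0.034},{"ty":-0.034,"tz":0.034},{"ty":-0.034,"tz":0.034},{"ty":-0.034,"tz":0.034},{"ty":-0.034,"tz":0.034},{"ty":-0.034,"tz":0.034},{"ty":-0.034,"tz":0.034},{"ty":-0.041,"tz":0.011,"tx":0.01},{"ty":-0.041,"tz":0.011,"tx":0.01},{"ty":-0.041,"tz":0.011,"tx":0.01},{"ty":-0.041,"tz":0.011,"tx":0.01},{"ty":-0.041,"tz":0.011,"tx":0.01},{"ty":-0.041,"tz":0.011,"tx":0.01},{"ty":-0.041,"tz":0.011,"tx":0.01},{"ty":-0.041,"tz":0.011,"rx":-4.5}]' - 40; python3 -c "
from h import *
st()"
```

```text
t 0.25 tcp [162.9 603.2 404. ] F [ 0.2 -0.4 -0.3] M [-0.03  0.01  0.02] w 85.3 
x [-0.    -0.001 -1.   ] y [ 0.261  0.965 -0.001] z [ 0.965 -0.261 -0.   ] q6 -0.11validation failed for argument at $[0]...
```

```bash
python3 -m inch '[{"tx":0,"ty":-0.034,"tz":0.034,"rx":0,"ry":0,"rz":0},{"tx":0,"ty":-0.034,"tz":0.034,"rx":0,"ry":0,"rz":0},{"tx":0,"ty":-0.034,"tz":0.034,"rx":0,"ry":0,"rz":0},{"tx":0,"ty":-0.034,"tz":0.034,"rx":0,"ry":0,"rz":0},{"tx":0,"ty":-0.034,"tz":0.034,"rx":0,"ry":0,"rz":0},{"tx":0,"ty":-0.034,"tz":0.034,"rx":0,"ry":0,"rz":0},{"tx":0,"ty":-0.034,"tz":0.034,"rx":0,"ry":0,"rz":0},{"tx":0,"ty":-0.034,"tz":0.034,"rx":0,"ry":0,"rz":0},{"tx":0,"ty":-0.034,"tz":0.034,"rx":0,"ry":0,"rz":0},{"tx":0,"ty":-0.034,"tz":0.034,"rx":0,"ry":0,"rz":0},{"tx":0,"ty":-0.034,"tz":0.034,"rx":0,"ry":0,"rz":0},{"tx":0,"ty":-0.034,"tz":0.034,"rx":0,"ry":0,"rz":0},{"tx":0.01,"ty":-0.041,"tz":0.011,"rx":0,"ry":0,"rz":0},{"tx":0.01,"ty":-0.041,"tz":0.011,"rx":0,"ry":0,"rz":0},{"tx":0.01,"ty":-0.041,"tz":0.011,"rx":0,"ry":0,"rz":0},{"tx":0.01,"ty":-0.041,"tz":0.011,"rx":0,"ry":0,"rz":0},{"tx":0.01,"ty":-0.041,"tz":0.011,"rx":0,"ry":0,"rz":0},{"tx":0.01,"ty":-0.041,"tz":0.011,"rx":0,"ry":0,"rz":0},{"tx":0.01,"ty":-0.041,"tz":0.011,"rx":0,"ry":0,"rz":0},{"tx":0,"ty":-0.041,"tz":0.011,"rx":-4.5,"ry":0,"rz":0}]' - 40; python3 -c "
from h import *
st()"
```

```text
time: 2.75
tcp_pos: [449.2, -237.6, 333.6]
ee_rot: [0.065, 0.705, -0.064, 0.704]
wrist_force: [1.3, -0.3, -0.1]
width: 85.7
t 2.75 tcp [ 449.2 -237.6  333.6] F [ 1.3 -0.3 -0.1] M [-0.01 -0.    0.02] w 85.7 
x [-0.002  0.001 -1.   ] y [0.182 0.983 0.001] z [ 0.983 -0.182 -0.002] q6 -2.01
```

Run:
```python
from h import *
c=eyes.capture('wrist');cv2.imwrite('pics/w1.png',c['pixels'])
p=proj(c,[[450.5,-237,78]])[0];print(p)
x,y=p.astype(int)
m=mask(c,(120,80,30),(155,255,255),(max(0,x-120),max(0,y-120),x+120,y+120))
print(rect(c,m,78))
m2=mask(c,(125,15,120),(165,79,255),(max(0,x-220),max(0,y-220),x+220,min(480,y+220)))
print('stand',rect(c,m2,30));st()
```

```text
[317.06016021 255.45634358]
(((446.3773498535156, -235.88748168945312), (13.540748596191406, 51.53221130371094), 79.463623046875), array([317.56886228, 249.17964072]))
stand (((567.9851684570312, -64.47492980957031), (111.13739776611328, 24.705360412597656), 1.1820582151412964), array([523.91821561, 318.99628253]))
t 2.8 tcp [ 449.7 -241.9  334.8] F [-0.3 -4.1  0. ] M [-0.15 -0.02 -0.03] w 85.4 
x [ 0.001 -0.005 -1.   ] y [ 0.182  0.983 -0.005] z [ 0.983 -0.182  0.001] q6 -2.02
```

View pics/w1.png

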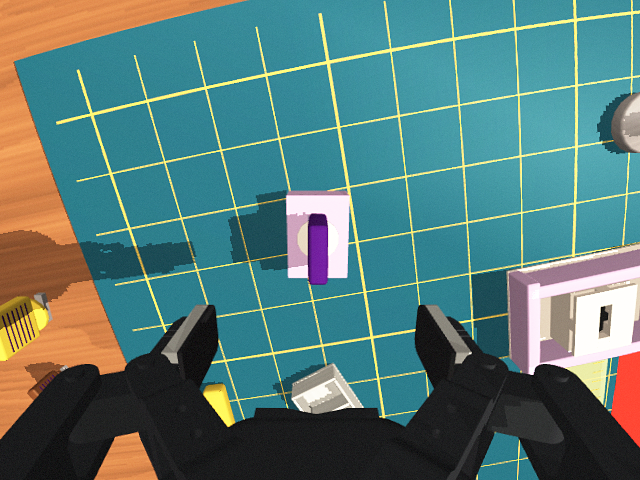

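```bash
python3 -m inch '[{"tx":0.03,"ty":0,"tz":0,"rx":0,"ry":0,"rz":0},{"tx":0.02,"ty":0,"tz":0,"rx":0,"ry":0,"rz":0},{"tx":0,"ty":0,"tz":0,"rx":0,"ry":0,"rz":0},{"tx":0,"ty":0,"tz":0,"rx":0,"ry":0,"rz":0}]' >/dev/null
python3 - <<'E'
from h import *
o,M=st()
c=eyes.capture('wrist')
x,y=proj(c,[[450.5,-237,78]])[0].astype(int)
m=mask(c,(120,80,30),(155,255,255),(max(0,x-150),max(0,y-150),x+150,min(480,y+150)))
R_,b=rect(c,m,78);print(R_)
print('shift in tool to (450.5,-236.8,tcp z 213):',M.T@(np.array([450.5,-236.8,213])-o['tcp_pos']))
E
```

```text
t 3.3 tcp [ 450.2 -236.5  285.5] F [-0.1  0.3  0.6] M [-0.01 -0.04 -0.02] w 85.3 
x [ 0.001 -0.001 -1.   ] y [ 0.184  0.983 -0.001] z [ 0.983 -0.184  0.001] q6 -2.01
((445.9364318847656, -235.69143676757812), (13.982979774475098, 53.113792419433594), 78.77802276611328)
shift in tool to (450.5,-236.8,tcp z 213): [72.49720032 -0.16969503  0.21992915]
```

```bash
python3 -m inch '[{"tx":0.03,"ty":0,"tz":0,"rx":0,"ry":0,"rz":0},{"tx":0.028,"ty":0,"tz":0,"rx":0,"ry":0,"rz":0},{"tx":0.0145,"ty":0,"tz":0,"rx":0,"ry":0,"rz":0},{"tx":0,"ty":0,"tz":0,"rx":0,"ry":0,"rz":0}]' 0.03; python3 -m inch '[{"tx":0,"ty":0,"tz":0,"rx":0,"ry":0,"rz":0},{"tx":0,"ty":0,"tz":0,"rx":0,"ry":0,"rz":0},{"tx":0,"ty":0,"tz":0,"rx":0,"ry":0,"rz":0},{"tx":0,"ty":0,"tz":0,"rx":0,"ry":0,"rz":0}]' 0 60;python3 -c "
from h import *
st()"
```

```text
time: 3.85
tcp_pos: [449.8, -236.3, 211.9]
ee_rot: [0.066, 0.704, -0.065, 0.704]
wrist_force: [0.3, 0.0, 0.4]
width: 30.2
time: 4.35
tcp_pos: [450.6, -237.0, 213.5]
ee_rot: [0.065, 0.703, -0.066, 0.705]
wrist_force: [-0.7, 0.6, 5.8]
width: 13.3
t 4.35 tcp [ 450.6 -237.   213.5] F [-0.7  0.6  5.8] M [0.09 0.04 0.  ] w 13.3 
x [ 0.002 -0.001 -1.   ] y [ 0.184  0.983 -0.001] z [ 0.983 -0.184  0.002] q6 -2.01
```

```bash
python3 -m inch '[{"tx":-0.01,"ty":0,"tz":0,"rx":0,"ry":0,"rz":0},{"tx":-0.02,"ty":0,"tz":0,"rx":0,"ry":0,"rz":0},{"tx":-0.03,"ty":0,"tz":0,"rx":0,"ry":0,"rz":0},{"tx":-0.04,"ty":0,"tz":0,"rx":0,"ry":0,"rz":0},{"tx":0,"ty":0,"tz":0,"rx":0,"ry":0,"rz":0},{"tx":0,"ty":0,"tz":0,"rx":0,"ry":0,"rz":0}]' >/dev/null
python3 - <<'E'
from h import *
o,M=st()
c=eyes.capture('scene');w=eyes.capture('wrist')
a=cv2.resize(c['pixels'][80:240,200:440],None,fx=2.5,fy=2.5,interpolation=2)
b=cv2.resize(w['pixels'],(400,300));out=np.zeros((400,600,3),np.uint8);out[:]=a
cv2.imwrite('pics/g1.png',out)
t=eyes.capture('top')
pl=(125,15,120),(165,79,255)
print('track',rect(t,mask(t,*pl,(245,220,327,280)),36))
E
```

```text
t 5.1 tcp [ 449.4 -236.1  311.5] F [ 0.2 -0.  -1.3] M [0.02 0.   0.07] w 13.6 
x [-0.001  0.001 -1.   ] y [0.184 0.983 0.001] z [ 0.983 -0.184 -0.001] q6 -2.01
track (((571.5349731445312, 7.9653167724609375), (100.878662109375, 149.0798797607422), 0.9563782811164856), array([285.57894737, 248.77033493]))
```

View pics/g1.png

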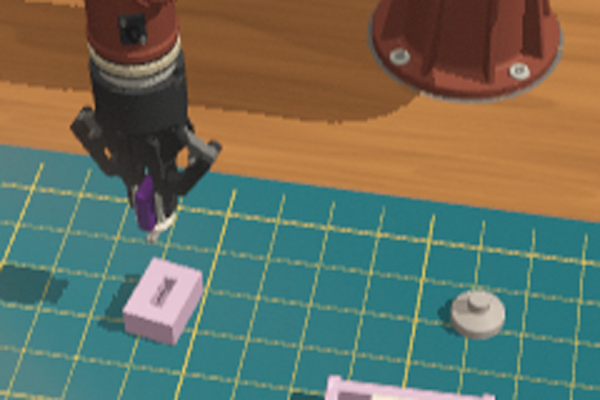

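```bash
python3 -m inch '[{"tx":0,"ty":0.042,"tz":0.004,"rx":0,"ry":0,"rz":0},{"tx":0,"ty":0.042,"tz":0.004,"rx":0,"ry":0,"rz":0},{"tx":0,"ty":0.042,"tz":0.004,"rx":0,"ry":0,"rz":0},{"tx":0,"ty":0.042,"tz":0.004,"rx":0,"ry":0,"rz":0},{"tx":0,"ty":0.042,"tz":0.004,"rx":0,"ry":0,"rz":0},{"tx":0,"ty":0.042,"tz":0.004,"rx":0,"ry":0,"rz":0},{"tx":0,"ty":0,"tz":0,"rx":-5.6,"ry":0,"rz":0},{"tx":0,"ty":0,"tz":0,"rx":-5.6,"ry":0,"rz":0},{"tx":0,"ty":0,"tz":0,"rx":0,"ry":0,"rz":0},{"tx":0,"ty":0,"tz":0,"rx":0,"ry":0,"rz":0},{"tx":0,"ty":0,"tz":0,"rx":0,"ry":0,"rz":0}]' >/dev/null
python3 - <<'E'
from h import *
o,M=st()
c=eyes.capture('wrist');cv2.imwrite('pics/w2.png',c['pixels'])
p=proj(c,[[570.5,3,40]])[0];print(p)
x,y=p.astype(int)
m=mask(c,(0,0,0),(180,255,90),(x-40,y-50,x+40,y+50));print('slot',rect(c,m,40))
m=mask(c,(125,15,120),(165,79,255),(0,0,640,480));print('track',rect(c,m,36))
E
```

```text
t 6.62 tcp [519.8   6.6 311.9] F [-0.5  0.3 -1.2] M [ 0.   -0.   -0.09] w 13.1 
x [-0.001  0.    -1.   ] y [-0.009  1.     0.   ] z [ 1.     0.009 -0.001] q6 -1.7
[311.05238104 308.40640891]
slot (((574.0654907226562, -8.713462829589844), (39.89888000488281, 93.30735778808594), 62.630088806152344), array([296.62983425, 312.60220994]))
track (((454.43524169921875, -207.60401916503906), (40.76018142700195, 71.44559478759766), 78.33868408203125), array([ 27.16426513, 154.41498559]))
```

View pics/w2.png

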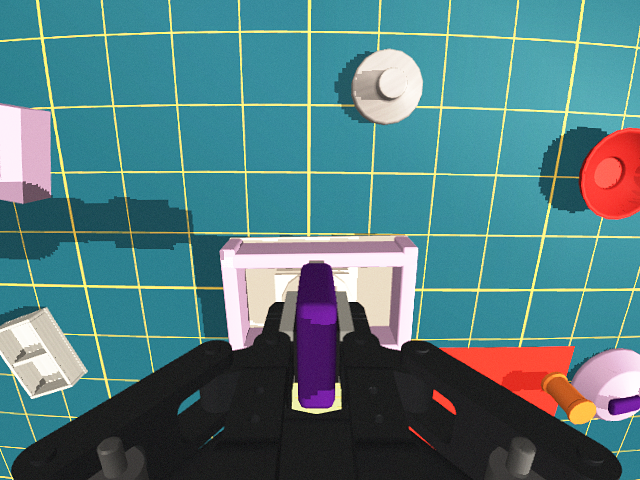

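```bash
python3 -m inch '[{"tx":0,"ty":0,"tz":0.04,"rx":0,"ry":0,"rz":0},{"tx":0,"ty":0,"tz":0.04,"rx":0,"ry":0,"rz":0},{"tx":0,"ty":0,"tz":0.04,"rx":0,"ry":0,"rz":0},{"tx":0,"ty":0,"tz":0,"rx":0,"ry":0,"rz":0},{"tx":0,"ty":0,"tz":0,"rx":0,"ry":0,"rz":0},{"tx":0,"ty":0,"tz":0,"rx":0,"ry":0,"rz":0}]' >/dev/null
python3 - <<'E'
from h import *
o,M=st()
c=eyes.capture('wrist');cv2.imwrite('pics/w3.png',c['pixels'])
p=proj(c,[[570.5,3,40]])[0];print(p)
x,y=p.astype(int)
m=mask(c,(0,0,0),(180,255,90),(x-20,y-35,x+20,y+35));print('slot',rect(c,m,40))
m=mask(c,(120,12,120),(165,79,255),(x-120,y-110,x+120,y+90));print('track',rect(c,m,36))
m=mask(c,(0,0,150),(120,50,255),(x-60,y-50,x+60,y+50));print('shoe',rect(c,m,40))
cv2.imwrite('pics/w3c.png',cv2.resize(c['pixels'][max(0,y-110):y+130,x-160:x+160],None,fx=2.4,fy=2.4,interpolation=2))
E
```

```text
t 7.42 tcp [638.8   8.  311.9] F [-0.4  0.9 -0.3] M [ 0.01  0.03 -0.01] w 13.0 
x [-0.001  0.    -1.   ] y [-0.01  1.    0.  ] z [ 1.     0.01  -0.001] q6 -1.68
[309.85586388 151.70190639]
slot (((570.9699096679688, 4.090089321136475), (33.378814697265625, 10.376481056213379), 0.6931880712509155), array([311.54761905, 151.94444444]))
track (((570.7658081054688, 9.2764892578125), (100.7121353149414, 151.28138732910156), 1.498022437095642), array([325.86493506, 144.42337662]))
shoe (((571.2383422851562, 1.4933395385742188), (63.708473205566406, 84.45442199707031), 1.3483233451843262), array([309.74226804, 155.55463918]))
```

View pics/w3c.png

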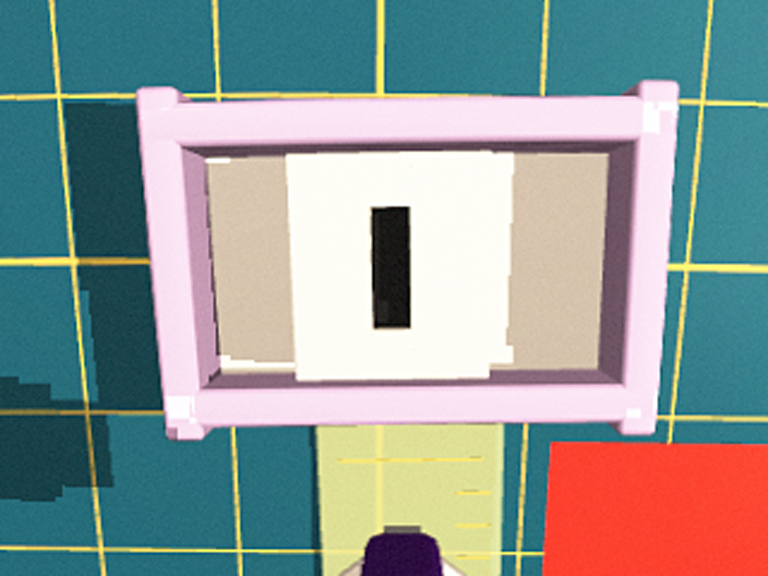

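```bash
python3 -m inch '[{"tx":0,"ty":-0.0032,"tz":-0.0338,"rx":-0.3,"ry":0,"rz":0},{"tx":0,"ty":0,"tz":-0.034,"rx":0,"ry":0,"rz":0},{"tx":0.03,"ty":0,"tz":0,"rx":0,"ry":0,"rz":0},{"tx":0.03,"ty":0,"tz":0,"rx":0,"ry":0,"rz":0},{"tx":0,"ty":0,"tz":0,"rx":0,"ry":0,"rz":0},{"tx":0,"ty":0,"tz":0,"rx":0,"ry":0,"rz":0},{"tx":0,"ty":0,"tz":0,"rx":0,"ry":0,"rz":0}]' >/dev/null; python3 -c "
from h import *
st()
for n,b in(('scene',(300,190,420,300)),('top',None)):
  c=eyes.capture(n)
  if b: x,y,X,Y=b;cv2.imwrite('pics/s4.png',cv2.resize(c['pixels'][y:Y,x:X],None,fx=5,fy=5,interpolation=2))
st()"
```

```text
t 8.35 tcp [573.    3.8 254.1] F [ 0.6  0.3 -1.2] M [ 0.05 -0.02  0.02] w 13.3 
x [ 0.003 -0.    -1.   ] y [-0.015  1.    -0.   ] z [1.    0.015 0.003] q6 -1.7
t 8.45 tcp [572.8   3.9 253.7] F [-0.5  0.2 -1.2] M [-0.01 -0.04 -0.03] w 13.1 
x [ 0.003 -0.    -1.   ] y [-0.015  1.    -0.   ] z [1.    0.015 0.003] q6 -1.7
```

View pics/s4.png

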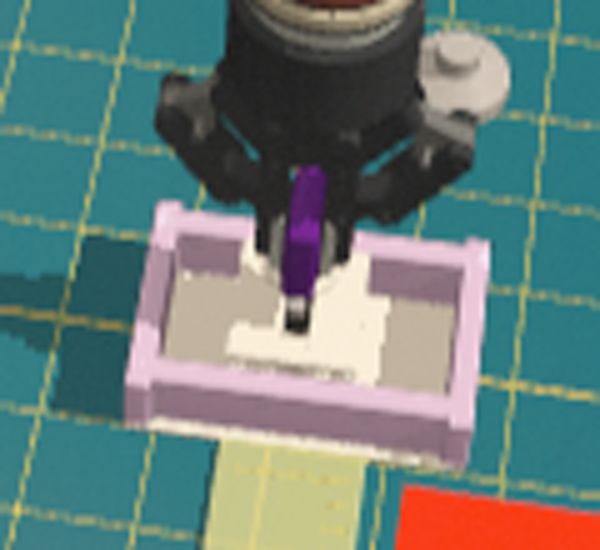

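```bash
python3 -m inch '[{"tx":0.005,"ty":0.0002,"tz":-0.0022,"rx":0,"ry":0,"rz":0},{"tx":0.005,"ty":0,"tz":0,"rx":0,"ry":0,"rz":0},{"tx":0,"ty":0,"tz":0,"rx":0,"ry":0,"rz":0},{"tx":0,"ty":0,"tz":0,"rx":0,"ry":0,"rz":0}]' >/dev/null; python3 -c "
from h import *
st()"; python3 -m inch '[{"tx":0.002,"ty":0,"tz":0,"rx":0,"ry":0,"rz":0},{"tx":0.002,"ty":0,"tz":0,"rx":0,"ry":0,"rz":0},{"tx":0,"ty":0,"tz":0,"rx":0,"ry":0,"rz":0}]' >/dev/null; python3 -c "
from h import *
st()"
```

```text
t 8.95 tcp [569.9   4.1 242. ] F [-0.1  0.3 -0.8] M [-0.02 -0.01  0.01] w 13.5 
x [-0.  0. -1.] y [-0.015  1.     0.   ] z [ 1.     0.015 -0.   ] q6 -1.7
t 9.32 tcp [570.    4.1 238.1] F [ 0.5 -0.8 -1.4] M [-0.   -0.   -0.01] w 13.5 
x [ 0. -0. -1.] y [-0.015  1.    -0.   ] z [1.    0.015 0.   ] q6 -1.7
```

```bash
python3 -m inch '[{"tx":0.001,"ty":0,"tz":0.0007,"rx":0,"ry":0,"rz":0},{"tx":0.001,"ty":0,"tz":0,"rx":0,"ry":0,"rz":0},{"tx":0,"ty":0,"tz":0,"rx":0,"ry":0,"rz":0}]'; python3 -m inch '[{"tx":0.001,"ty":0,"tz":0,"rx":0,"ry":0,"rz":0},{"tx":0.001,"ty":0,"tz":0,"rx":0,"ry":0,"rz":0},{"tx":0,"ty":0,"tz":0,"rx":0,"ry":0,"rz":0}]'
```

```text
time: 9.7
tcp_pos: [570.5, 4.1, 236.0]
ee_rot: [-0.005, 0.707, 0.005, 0.707]
wrist_force: [-0.9, 1.0, -1.2]
width: 13.3
time: 10.07
tcp_pos: [570.5, 4.1, 234.0]
ee_rot: [-0.005, 0.707, 0.005, 0.707]
wrist_force: [-1.0, -0.6, -0.8]
width: 13.3
```

```bash
python3 -m inch '[{"tx":0.002,"ty":0,"tz":0,"rx":0,"ry":0,"rz":0},{"tx":0.002,"ty":0,"tz":0,"rx":0,"ry":0,"rz":0},{"tx":0,"ty":0,"tz":0,"rx":0,"ry":0,"rz":0}]'; python3 -m inch '[{"tx":0.002,"ty":0,"tz":0,"rx":0,"ry":0,"rz":0},{"tx":0.002,"ty":0,"tz":0,"rx":0,"ry":0,"rz":0},{"tx":0,"ty":0,"tz":0,"rx":0,"ry":0,"rz":0},{"tx":0,"ty":0,"tz":0,"rx":0,"ry":0,"rz":0}]'
```

```text
time: 10.45
tcp_pos: [570.8, 4.1, 230.5]
ee_rot: [-0.005, 0.707, 0.005, 0.707]
wrist_force: [-1.9, 0.7, 2.6]
width: 13.8
time: 10.95
tcp_pos: [570.8, 4.1, 226.5]
ee_rot: [-0.006, 0.707, 0.005, 0.707]
wrist_force: [-0.5, 0.0, 4.4]
width: 13.4
```

```bash
python3 -m inch '[{"tx":0.0012,"ty":0,"tz":0,"rx":0,"ry":0,"rz":0},{"tx":0.001,"ty":0,"tz":0,"rx":0,"ry":0,"rz":0},{"tx":0,"ty":0,"tz":0,"rx":0,"ry":0,"rz":0},{"tx":0,"ty":0,"tz":0,"rx":0,"ry":0,"rz":0}]'; python3 -m inch '[{"tx":0,"ty":0,"tz":0,"rx":4,"ry":0,"rz":0},{"tx":0,"ty":0,"tz":0,"rx":4,"ry":0,"rz":0},{"tx":0,"ty":0,"tz":0,"rx":4,"ry":0,"rz":0},{"tx":0,"ty":0,"tz":0,"rx":0,"ry":0,"rz":0}]'; python3 -c "
from h import *
st()"
```

```text
time: 11.45
tcp_pos: [570.8, 4.1, 224.2]
ee_rot: [-0.005, 0.707, 0.005, 0.707]
wrist_force: [-1.0, 1.0, 4.6]
width: 13.5
time: 11.95
tcp_pos: [571.0, 4.1, 224.4]
ee_rot: [0.068, 0.703, -0.068, 0.704]
wrist_force: [0.6, -0.4, 3.9]
width: 13.5
t 11.95 tcp [571.    4.1 224.4] F [ 0.6 -0.4  3.9] M [-0.04 -0.   -0.05] w 13.5 
x [ 0.002 -0.    -1.   ] y [0.192 0.981 0.   ] z [ 0.981 -0.192  0.002] q6 -1.49
```

```bash
python3 -m inch '[{"tx":0,"ty":0,"tz":0,"rx":6,"ry":0,"rz":0},{"tx":0,"ty":0,"tz":0,"rx":6,"ry":0,"rz":0},{"tx":0,"ty":0,"tz":0,"rx":6,"ry":0,"rz":0},{"tx":0,"ty":0,"tz":0,"rx":6,"ry":0,"rz":0},{"tx":0,"ty":0,"tz":0,"rx":6,"ry":0,"rz":0},{"tx":0,"ty":0,"tz":0,"rx":6,"ry":0,"rz":0},{"tx":0,"ty":0,"tz":0,"rx":0,"ry":0,"rz":0}]'>/dev/null; python3 -c "
from h import *
st()"; python3 -m inch '[{"tx":0,"ty":0,"tz":0,"rx":6,"ry":0,"rz":0},{"tx":0,"ty":0,"tz":0,"rx":6,"ry":0,"rz":0},{"tx":0,"ty":0,"tz":0,"rx":6,"ry":0,"rz":0},{"tx":0,"ty":0,"tz":0,"rx":6,"ry":0,"rz":0},{"tx":0,"ty":0,"tz":0,"rx":6,"ry":0,"rz":0},{"tx":0,"ty":0,"tz":0,"rx":6,"ry":0,"rz":0},{"tx":0,"ty":0,"tz":0,"rx":0,"ry":0,"rz":0}]'>/dev/null; python3 -c "
from h import *
st()"
```

```text
t 12.82 tcp [570.9   4.1 224.3] F [0.  0.4 6.1] M [-0.01 -0.06 -0.04] w 13.3 
x [ 0.001 -0.    -1.   ] y [0.731 0.682 0.001] z [ 0.682 -0.731  0.001] q6 -0.87
t 13.7 tcp [570.8   4.1 224.1] F [-0.3  0.1  5.1] M [-0.03 -0.05 -0.02] w 13.5 
x [ 0.001 -0.    -1.   ] y [0.992 0.123 0.001] z [ 0.123 -0.992  0.   ] q6 -0.24
```

```bash
for i in 1 2 3; do python3 -m inch '[{"tx":0,"ty":0,"tz":0,"rx":1.5,"ry":0,"rz":0},{"tx":0,"ty":0,"tz":0,"rx":1.5,"ry":0,"rz":0},{"tx":0,"ty":0,"tz":0,"rx":0,"ry":0,"rz":0}]'>/dev/null; python3 -c "
from h import *
st()"; done
```

```text
t 14.07 tcp [570.7   4.1 224.1] F [ 0.8 -0.5  4.9] M [-0.06 -0.06 -0.02] w 13.3 
x [ 0. -0. -1.] y [0.998 0.068 0.   ] z [ 0.068 -0.998  0.   ] q6 -0.18
t 14.45 tcp [570.6   4.1 224. ] F [ 0.1 -0.6  4.9] M [ 0.03 -0.08  0.02] w 13.5 
x [ 0.  0. -1.] y [1.    0.015 0.   ] z [ 0.015 -1.    -0.   ] q6 -0.13
t 14.82 tcp [570.6   4.2 224. ] F [ 1.5 -0.2  5.1] M [-0.   -0.04  0.04] w 13.2 
x [-0.  0. -1.] y [ 0.999 -0.038 -0.   ] z [-0.038 -0.999  0.   ] q6 -0.08
```

```bash
for i in 1 2 3; do python3 -m inch '[{"tx":0,"ty":0,"tz":0,"rx":1,"ry":0,"rz":0},{"tx":0,"ty":0,"tz":0,"rx":1,"ry":0,"rz":0},{"tx":0,"ty":0,"tz":0,"rx":0,"ry":0,"rz":0}]'>/dev/null; python3 -c "
from h import *
st()"; done
```

```text
t 15.2 tcp [570.6   4.1 224. ] F [ 0.1 -0.5  4.9] M [-0.11 -0.06  0.07] w 13.9 
x [-0. -0. -1.] y [ 0.997 -0.072 -0.   ] z [-0.072 -0.997  0.   ] q6 -0.04
t 15.57 tcp [570.8   4.  224.1] F [ 0.7 -0.2  4.5] M [-0.14 -0.2   0.06] w 13.5 
x [ 0.001 -0.    -1.   ] y [ 0.994 -0.107  0.001] z [-0.107 -0.994  0.   ] q6 -0.01
t 15.95 tcp [570.8   4.1 224.1] F [ 1.8 -1.1  4.2] M [-0.18 -0.29  0.21] w 13.0 
x [ 0.001 -0.    -1.   ] y [ 0.99  -0.141  0.001] z [-0.141 -0.99   0.   ] q6 0.03
```

```bash
for i in 1 2; do python3 -m inch '[{"tx":-0.001,"ty":0,"tz":0,"rx":-0.6,"ry":0,"rz":0},{"tx":-0.0015,"ty":0,"tz":0,"rx":0,"ry":0,"rz":0},{"tx":0,"ty":0,"tz":0,"rx":0,"ry":0,"rz":0}]'>/dev/null; python3 -c "
from h import *
st()"; done
```

```text
t 16.32 tcp [570.7   4.1 226.3] F [ 3.8 -1.3 -0.9] M [-0.26 -0.76  0.12] w 13.3 
x [ 0.001 -0.    -1.   ] y [ 0.991 -0.131  0.001] z [-0.131 -0.991  0.   ] q6 0.02
t 16.7 tcp [570.7   4.1 229.2] F [ 3.7 -0.1  0.2] M [-0.21 -0.68  0.07] w 13.3 
x [ 0. -0. -1.] y [ 0.993 -0.12   0.   ] z [-0.12  -0.993 -0.   ] q6 0.01
```

```bash
python3 -m inch '[{"tx":0,"ty":0.0006,"tz":0,"rx":0,"ry":0,"rz":0},{"tx":0,"ty":0,"tz":0,"rx":0,"ry":0,"rz":0}]'>/dev/null; python3 -c "
from h import *
st()";  python3 -m inch '[{"tx":-0.0008,"ty":0.0003,"tz":0,"rx":0,"ry":0,"rz":0},{"tx":0,"ty":0,"tz":0,"rx":0,"ry":0,"rz":0}]'>/dev/null; python3 -c "
from h import *
st()
c=eyes.capture('scene')
cv2.imwrite('pics/s5.png',cv2.resize(c['pixels'][190:300,300:420],None,fx=5,fy=5,interpolation=2))"
```

```text
t 16.95 tcp [571.    4.1 229. ] F [ 1.9 -0.1  0.6] M [-0.2  -0.42  0.04] w 13.4 
x [-0.001  0.    -1.   ] y [ 0.993 -0.12  -0.001] z [-0.12  -0.993  0.   ] q6 0.0
t 17.2 tcp [571.1   4.1 229.4] F [ 1.5 -0.3  0.2] M [-0.15 -0.36  0.12] w 13.3 
x [-0.001  0.    -1.   ] y [ 0.993 -0.12  -0.001] z [-0.12  -0.993 -0.   ] q6 0.0
```

View pics/s5.png

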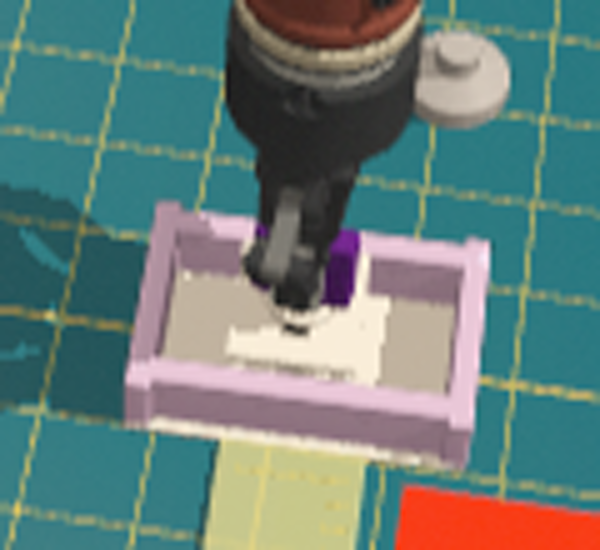

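```bash
python3 -m inch '[{"tx":-0.0012,"ty":0.0003,"tz":0,"rx":0,"ry":0,"rz":0},{"tx":0,"ty":0,"tz":0,"rx":0,"ry":0,"rz":0}]'>/dev/null; python3 -c "
from h import *
st()"; python3 -m inch '[{"tx":0,"ty":0.0003,"tz":0,"rx":0,"ry":0,"rz":0},{"tx":0,"ty":0,"tz":0,"rx":0,"ry":0,"rz":0}]'>/dev/null; python3 -c "
from h import *
st()"
```

```text
t 17.5 tcp [571.3   4.  230.5] F [ 0.6 -0.5 -0.2] M [-0.21 -0.16  0.12] w 13.4 
x [-0.002  0.    -1.   ] y [ 0.993 -0.12  -0.002] z [-0.12  -0.993  0.   ] q6 0.0
t 17.75 tcp [571.5   4.  230.5] F [-1.2 -0.1 -0.8] M [-0.15  0.12  0.05] w 13.5 
x [-0.002  0.    -1.   ] y [ 0.993 -0.12  -0.002] z [-0.12  -0.993  0.   ] q6 0.0
```

```bash
python3 -m inch '[{"tx":0,"ty":0,"tz":0,"rx":0,"ry":0,"rz":0},{"tx":0,"ty":0,"tz":0,"rx":0,"ry":0,"rz":0},{"tx":0,"ty":0,"tz":0,"rx":0,"ry":0,"rz":0},{"tx":0,"ty":0,"tz":0,"rx":0,"ry":0,"rz":0}]' 0.035 >/dev/null; python3 -c "
from h import *
st()"; python3 -m inch '[{"tx":-0.01,"ty":0,"tz":0,"rx":0,"ry":0,"rz":0},{"tx":-0.03,"ty":0,"tz":0,"rx":0,"ry":0,"rz":0},{"tx":-0.05,"ty":0,"tz":0,"rx":0,"ry":0,"rz":0},{"tx":-0.05,"ty":0,"tz":0,"rx":0,"ry":0,"rz":0},{"tx":0,"ty":0,"tz":0,"rx":0,"ry":0,"rz":0},{"tx":0,"ty":0,"tz":0,"rx":0,"ry":0,"rz":0}]' >/dev/null
python3 - <<'E'
from h import *
st()
c=eyes.capture('scene');t=eyes.capture('top')
cv2.imwrite('pics/s6.png',cv2.resize(c['pixels'][190:300,300:420],None,fx=5,fy=5,interpolation=2))
m=mask(c,(125,80,40),(150,255,255),(320,180,400,300));ys,xs=np.nonzero(m);print(xs.min(),xs.max(),ys.min(),ys.max(),cv2.minAreaRect(np.c_[xs,ys].astype(np.float32)))
for z in(62,73,66):
  K=np.array([571,4,z]);a=np.radians(np.array([86,90,94,98]))*-1+np.radians(.9)
  print(z,proj(c,[K,K+[0,0,22],K-[0,0,22]]).round(1).tolist())
E
```

```text
t 18.25 tcp [572.2   4.  231.1] F [ 0.1 -0.  -1.1] M [ 0.   -0.01 -0.06] w 35.2 
x [ 0.  0. -1.] y [ 0.993 -0.12   0.   ] z [-0.12  -0.993 -0.   ] q6 0.0
t 19.0 tcp [571.9   4.  371.4] F [ 0.3 -0.5 -0.2] M [-0.01 -0.03 -0.03] w 35.2 
x [ 0.001 -0.    -1.   ] y [ 0.993 -0.12   0.001] z [-0.12  -0.993 -0.   ] q6 0.0
351 371 232 250 ((360.61767578125, 241.02944946289062), (21.585670471191406, 15.279744148254395), 14.03624439239502)
62 [[360.5, 244.5], [361.1, 238.4], [360.0, 250.3]]
73 [[360.8, 241.5], [361.4, 235.3], [360.2, 247.4]]
66 [[360.6, 243.4], [361.2, 237.3], [360.1, 249.3]]
```

View pics/s6.png

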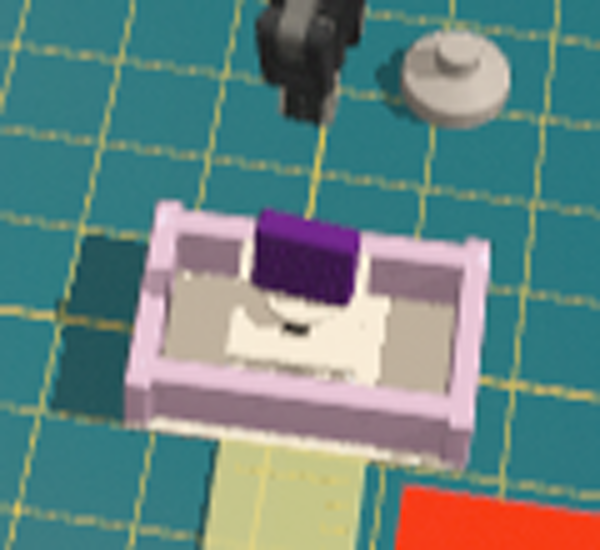

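Run:
```python
from h import *
c=eyes.capture('scene')
p=cast(c,[(352.4,232.4),(371.6,236.4)],95);print(p,np.degrees(np.arctan2(*(p[1]-p[0])[::-1])))
t=eyes.capture('top')
for (n,z) in (('spools',0),):
  pass
m=mask(c,(125,80,40),(150,255,255),(320,180,400,300));ys,xs=np.nonzero(m);print(xs.mean(),ys.mean());st()
a=cv2.imread('pics/scene0.png');d=(cv2.absdiff(a,c['pixels']).max(2)>60).astype(np.uint8)
print([s.tolist() for s in cv2.connectedComponentsWithStats(d)[2][1:] if s[4]>12])
```

```text
[[566.78032608 -15.70159594]
 [569.95583692  25.42413184]] 85.58468437955374
360.6794871794872 241.07051282051282
t 19.2 tcp [571.4   4.  369. ] F [-0.1 -0.4 -0.5] M [ 0.01 -0.03  0.  ] w 35.0 
x [-0.004  0.    -1.   ] y [ 0.993 -0.12  -0.004] z [-0.12  -0.993 -0.   ] q6 0.0
[[350, 0, 20, 41, 557], [387, 0, 11, 11, 38], [415, 0, 83, 40, 2594], [168, 25, 177, 47, 3642], [370, 24, 21, 14, 93], [401, 35, 14, 58, 295], [347, 42, 18, 30, 145], [418, 43, 6, 17, 60], [358, 53, 44, 31, 827], [635, 52, 5, 15, 52], [176, 60, 64, 9, 200], [636, 70, 4, 15, 42], [356, 100, 8, 5, 33], [403, 102, 9, 10, 46], [280, 104, 12, 2, 15], [293, 105, 64, 23, 427], [384, 112, 9, 4, 26], [347, 116, 193, 99, 3876], [139, 175, 9, 14, 33], [252, 177, 19, 26, 276], [350, 232, 22, 23, 353]]
```

```bash
python3 -c "
from station import order
print(order.close_job())"
```

```text
the job is handed in; nothing more can be done
None
```

I locked the purple key in the shoe and handed the job in at about 19 s of the 58 s. No verdict came back.

- **What I did:** I took the key from its stand and lowered it onto the slot I had measured at about (571, 4) mm. The T-head went in first try, with no contact on the shoe's top. I pressed down and the highest force I read was about 6 N. I then turned clockwise until the moment rose at the stop. The spring and hand lifted it about 6 mm together, and I let go.
- **Last checks:** The key stands upright by itself, with the grip centre at about z = 73 mm, which matches the seat. It is turned about 95° from the slot, judged from pixels read off the picture. It had not moved in the next picture. The gripper was open and about 140 mm above the height where it let go.
- **What disagreed:** While lifting I felt up to 4 N sideways from a small misalignment, and removed it by shifting about 1.5 mm in x. The tool had turned about 99° against the key's 95°, so the key either slipped a few degrees in the jaws or sprang back.
- **Other things:** Comparing the first and last scene pictures showed changes around the arm and its shadow, the key, its stand and the lock. There was also a small patch (33 px) by the yellow lookalike, which I took for shadow since the arm never came near it.

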